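# Load a column into the tilted column oven and shut the lid

### The job

Take the big column (the longest and thick one) from the steel tray and lower it into the two V-shaped saddles of the tilted column oven, so that it lies down in both of them with its low end resting against the end stop; do not drop it in. Let go of it, then swing the oven's lid fully shut over it. Leave the two other columns lying in the tray.

Things in the scene. Friction and masses are not known exactly. Their poses are not given: they have to be found in the camera images.
- column: The column to load: steel tube 28 mm in diameter with a hexagonal steel fitting (36 mm across flats, 42 across corners, 24 mm long) at each end; 190 mm long, 142 mm of bare tube between, about 0.45 kg, a blank paper band on the tube. Either end may be the low one. It starts level in the tray, axis 18 mm above the tray floor. Origin: mid-length, on its axis. x axis: along it.
- guard_column: Leave alone: a short column of the same build (28 mm tube, 36 mm hexagons), only 90 mm long, in the tray. Origin mid-length on its axis, x along it.
- thin_column: Leave alone: a thin column (12 mm tube, 18 mm hexagons), 170 mm long, in the tray. Origin mid-length on its axis, x along it.
- tray: Open steel tray, fixed, 260 (x) by 290 mm (y); floor 4 mm thick, rim 16 mm high. The three columns lie in it side by side, roughly along its x, 76 mm apart centre to centre, in any order. Origin: centre of its underside, on the bench.
- cradle: Bed of the column oven, fixed, sloping 30 degrees, low end towards the robot; 230 (x) by 124 mm (y). Origin: where the column's middle lies when seated, on its axis, 130 mm above the bench. x: along the groove, uphill. y: across, level, away from the lid's hinge. z: straight out of the bed, so 30 degrees from vertical. Bed floor at z = -32 mm, rim 8 mm high. Nothing hangs over it while the lid is open.
- saddle_low (a point): Low white V-saddle: 90 degree V, slippery, 14 mm long in x, 52 wide, at x = -45 mm of the cradle; carries the bare tube. Its arms' tops are 40 mm apart, level with the seated axis; the point is on that axis. A column let go in the saddles up to 15 mm uphill of its place slides down to the stop by itself; further uphill its low fitting would foul this saddle.
- saddle_high (a point): High V-saddle, the same, at x = +45 mm of the cradle; the point is on the seated axis. Between the two saddles 76 mm are free for fingers, down to the bed floor.
- end_stop (a point): End stop at the bed's low end: an upright steel plate 44 mm wide, its top 8 mm above the seated axis (z = 8 mm of the cradle). The point is on its uphill face, x = -95 mm of the cradle, where the seated column's low end rests.
- lid (a joint): Angle of the oven's lid, rad: 0 fully shut, larger is more open; starts at 2.0 to 2.3. Cream cover 230 mm long, 124 wide, 54 deep, 0.3 kg, hinged along the bed's long edge on the cradle's -y side. The hinge is stiff: it stays where left and must be pushed all the way (1 to 4 N at the free edge). Rubber pads inside come to 1.5 mm above the seated tube, so it will not shut on an unseated column.
- lid_hinge (a point): Middle of the hinge line, fixed, at y = -62, z = -24 mm of the cradle. The line runs along the cradle's x. A lid point at (y, z) from the hinge when shut is, at angle a, at (y cos a - z sin a, y sin a + z cos a), in the cradle's axes.
- lid_lip (a point): Outer edge of the lip handle, a tab 100 mm long (x), 13 wide, 8 thick on the middle of the lid's free edge, flush with its outer face; at (y, z) = (137, 54) mm from the hinge when shut. The outer face runs flat from here back to above the hinge. Moves with the lid.
Things that resemble listed ones, but are neither listed nor needed, are in the scene too. Leave any blue or yellow look-alike of the column alone.

How it is judged:
On the way:
1. the column lies in both saddles against the end stop, let go, with the lid still open (x of column in the frame of cradle between -0.005 and 0.005 m and y of column in the frame of cradle between -0.004 and 0.004 m and z of column in the frame of cradle between -0.004 and 0.004 m and angle between the x axis of column and the x axis of cradle, either way round below 0.05 rad and contact force between the fingers and column below 0.1 N and value of joint lid above 1 rad), for 0.2 s.
At the end, for the whole second after the job is handed in: The lid is shut (within 0.06 rad) and the column lies at rest in both saddles: its middle within 5 mm along the groove of its place against the stop, within 4 mm across the bed and in height, and parallel to the groove within 0.05 rad (value of joint lid below 0.06 rad and x of column in the frame of cradle between -0.005 and 0.005 m and y of column in the frame of cradle between -0.004 and 0.004 m and z of column in the frame of cradle between -0.004 and 0.004 m and angle between the x axis of column and the x axis of cradle, either way round below 0.05 rad and linear speed of column below 0.02 m/s); the robot touches nothing.
It fails at once if the column is dropped or thrown (it moves faster than 0.6 m/s with no finger on it; a free fall of about 18 mm) (linear speed of column above 0.6 m/s and contact force between the fingers and column below 0.1 N).
It fails at once if the short column is disturbed (moved by more than 30 mm) (distance of guard_column from where it was at the start of the episode above 0.03 m).
It fails at once if the thin column is disturbed (moved by more than 30 mm) (distance of thin_column from where it was at the start of the episode above 0.03 m).
It also fails if it takes over 64 s, if anything falls off the work surface, if the arm or the gripper's body presses on something with over 40 N, if the wrist force passes 120 N, or if a joint passes its speed limit or range.

### The arm

A 6-joint arm with a two-finger parallel gripper is mounted at the origin on the work surface. World frame = base frame: x ahead of the robot, y to its left, z up, the work surface at z = 0. Lengths are in m, angles in rad, forces in N, time in s.
With the tool pointing down it reaches from about 0.35 to 0.85 m from the base axis. Payload 8.1 kg.
Tool frame: the origin (TCP) lies on the front face of the gripper's body, between the roots of the fingers; the fingertips stand 84 mm ahead of it and the grasp point (between the pads) lies 65 mm ahead of it; x points along the fingers, y is the direction in which the jaws open and shut, and the axes are right-handed (so a half turn about x gives the same grasp; the last joint's range is limited). The gripper opens to 93 mm and grips with 3 to 60 N. Pads are 15 mm wide; open, the fingers measure 128 mm over their backs; the gripper's body (75 mm by 188 mm) begins 65 mm behind the grasp point.
Start: joints at [1.234, 0.13, 1.488, -0, 1.523, -0.085], TCP at [0.149, 0.581, 0.303] pointing down, gripper open.
Joint ranges: [-2.96, 2.96], [-0.89, 2.26], [0.02, 2.5], [-1.34, 4.48], [0, 2.73], [-2.66, 2.66]. Speed limits (rad/s): [2.39, 2.39, 2.79, 3.14, 3.14, 3.14].

### API

Orientations are given as a rotation vector (axis times angle).
In Python, from plant import telemetry, read_camera, camera_params, robot gives the robot as it stands.
- The arm moves only by the tool step_arm, never from a script. Its argument "commands" is a list of rows, each an object with "xyz": the shift along the tool's x, y, z in mm, a list of three; "turn": the turn, a rotation vector about the tool's x, y, z in rad, a list of three; "grip": the finger opening in mm, from 0 to 93. In form: [{"xyz": [dx, dy, dz], "turn": [ax, ay, az], "grip": grip}, ...]. A call has 1 to 12 rows; each row is the pose to reach, as a shift and turn from the pose commanded when the call began, along the tool's axes at that moment; what a row does not reach only later rows make up. A row lasts 1/8 s, in which the tool goes at most 62.5 mm and 10.7 degrees, less where a joint would pass 70% of its speed; a pose out of reach is approached as far as the arm can. A call with a gripper value outside its range is refused whole. The fingers move at their own pace and stop on an object; "force" is the grip in N (left out, the last holds). Time passes only in rows, so rows that repeat a pose let the fingers close. It gives the time, the measured TCP pose, the force and the opening at its end, in the units of the state.
- telemetry.read_state(): the state, without advancing time (a new reading comes with each control period).
- read_camera(name): name is "scene" or "side" or "wrist"; returns the picture (420x560x3 uint8, red, green, blue); there is no depth.
- camera_params(name): a dict with "mtx" (3x3 intrinsics, pixels), "k1" (the pictures are not rectified: a ray, as slopes to the right and down, at radius r is drawn at 1 + k1 r^2 times it, then the intrinsics apply), "rvec" (rotation vector, rad) and "tvec" (3), from world to camera coordinates, as OpenCV has them. Camera axes: x right, y down, z forward; pixel columns grow to the right and rows downward; lengths in m; the calibration is good to about 2 mm. A picture is of the moment at which its call begins: read the wrist's pose just before it. camera_params takes no time and is no camera call; for the wrist camera it gives the pose at the moment of the call.
- robot.close_job(): hands the job in, once; it reports no verdict.
The state is a dict: "t": time; "q": joint angles; "dq": joint speeds; "joint_torque": joint torques, N m; "tool_pos": TCP position; "orientation": TCP orientation; "force": force on the tool from outside, world axes, zero at the start; "wrist_torque": the same for the moment, N m; "opening": finger opening in m.
Only numpy, scipy, OpenCV 4.12 (cv2) and the standard library are available. Lean on these libraries where they do the work, as an engineer would, in place of code of your own. Each camera call takes 0.05 s, during which the arm holds its last target. There are 200 camera calls.

## Working session

There is one attempt and no reset: what is moved stays moved. The work goes in short steps, Python scripts to look and compute and a tool call to move; the robot and the scene stay as the last step left them, time stands still between calls to the robot, and variables do not carry over. Pictures are saved under pics/ and viewed, about 8 in all and at most 12, crops included, and the job is handed in when it is done.

Besides the shell and the picture viewer there is one more tool, called by a JSON object that holds its "op" and its "data", one argument or row to a line. step_arm: Moves the arm, as the interface text tells. Its arguments: {"type":"object","properties":{"commands":{"type":"array"},"force":{"type":"number"}},"required":["commands"]}

```bash
mkdir -p pics
cat > h.py <<'E'
import numpy as np, cv2
from scipy.spatial.transform import Rotation as R
from plant import telemetry, read_camera, camera_params, robot
def save(n,im): cv2.imwrite(f'pics/{n}.png',im[:,:,::-1])
def ray(c,uv):
    K=np.array(c['mtx']);p=(np.array(uv,float)-K[:2,2])/[K[0,0],K[1,1]]
    d=p.copy()
    for _ in range(20): d=p/(1+c['k1']*(d@d))
    Rm=R.from_rotvec(np.ravel(c['rvec'])).as_matrix();t=np.ravel(c['tvec'])
    v=Rm.T@np.array([d[0],d[1],1]);return -Rm.T@t, v/np.linalg.norm(v)
def onz(c,uv,z):
    o,v=ray(c,uv);return o+v*(z-o[2])/v[2]
def proj(c,P):
    K=np.array(c['mtx']);Rm=R.from_rotvec(np.ravel(c['rvec'])).as_matrix()
    q=Rm@np.array(P)+np.ravel(c['tvec']);s=q[:2]/q[2];s=s*(1+c['k1']*(s@s));return K[:2,:2]@s+K[:2,2]
def tri(c1,u1,c2,u2):
    A=np.zeros((3,3));b=np.zeros(3)
    for c,u in((c1,u1),(c2,u2)):
        o,v=ray(c,u);M=np.eye(3)-np.outer(v,v);A+=M;b+=M@o
    return np.linalg.solve(A,b)
E
python3 - <<'E'
from h import *
for n in('scene','side','wrist'):
    im=read_camera(n);np.save(f'{n}.npy',im);save(n+'0',im);c=camera_params(n);print(n,c['mtx'],c['k1'],ray(c,(280,210)))
s=telemetry.read_state();print(s['t'],s['tool_pos'],s['orientation'])
a=np.hstack([cv2.imread('pics/scene0.png'),cv2.imread('pics/side0.png')])
E
```

```text
scene [[458.26823675   0.         281.17935978]
 [  0.         458.26823675 208.39542681]
 [  0.           0.           1.        ]] -0.04862460621998626 (array([1.3187214 , 0.00932435, 0.73067323]), array([-0.82486607,  0.02264169, -0.56487461]))
side [[415.29771838   0.         279.61251878]
 [  0.         415.29771838 212.56781545]
 [  0.           0.           1.        ]] -0.11985021049402739 (array([ 0.16533534, -0.70418763,  0.61937604]), array([ 0.2726399 ,  0.79815083, -0.5372362 ]))
wrist [[297.90745785   0.         279.35221869]
 [  0.         297.90745785 205.8237779 ]
 [  0.           0.           1.        ]] -0.03960853797438483 (array([0.06969108, 0.60124548, 0.3839232 ]), array([ 0.2980567 , -0.07638416, -0.95148708]))
0.15 [0.14935188 0.58079116 0.30191644] [ 0.19655825  1.56204233 -0.19878938]
```

View pics/scene0.png

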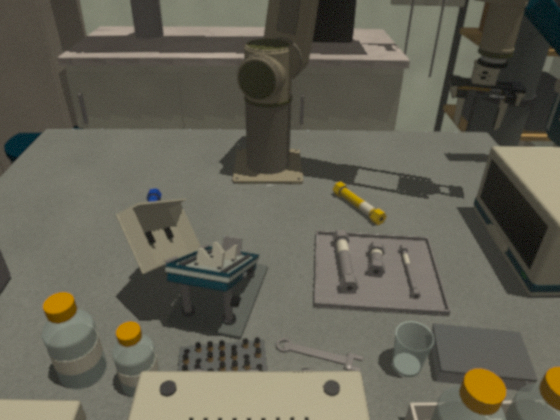

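View pics/side0.png

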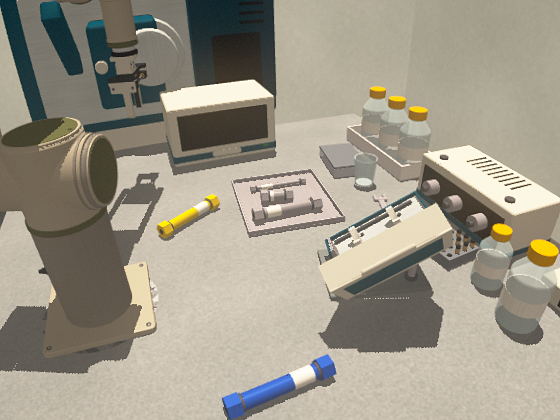

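Scene view: candidates for the column are the steel big one at (346,262), the short guard at (376,257), the thin one at (410,270), the yellow look-alike at (358,202) and the blue one at (153,197). I choose the longest thick steel one at (346,262); in the side view it is at (287,210). The oven is at (212,265) in the scene view and (385,245) in the side view, with its lid open on the -y side. Close crops next.

Run:
```python
from h import *
s=np.load('scene.npy');d=np.load('side.npy')
def crop(im,x,y,w,h,k):return cv2.resize(im[y:y+h,x:x+w],None,fx=k,fy=k,interpolation=cv2.INTER_CUBIC)
# all x5 : 80x60 -> 400x300
a=np.vstack([np.hstack([crop(s,310,230,80,60,5),crop(d,240,175,100,75,4)]),
 np.hstack([crop(s,160,215,100,75,4),crop(d,315,185,133,100,3)[:300,:400] if 0 else cv2.resize(d[185:290,315:455],(400,300))])])
save('crop1',a);c1=camera_params('scene');c2=camera_params('side')
# first estimates
for n,u in dict(a=(342,238),b=(348,283)).items():print(n,onz(c1,u,.04))
for n,u in dict(a=(258,214),b=(317,205)).items():print(n,onz(c2,u,.04))
```

```text
a [0.43114369 0.18758971 0.04      ]
b [0.59031783 0.18030804 0.04      ]
a [0.40048919 0.15961595 0.04      ]
b [0.55835433 0.14333157 0.04      ]
```

View pics/crop1.png

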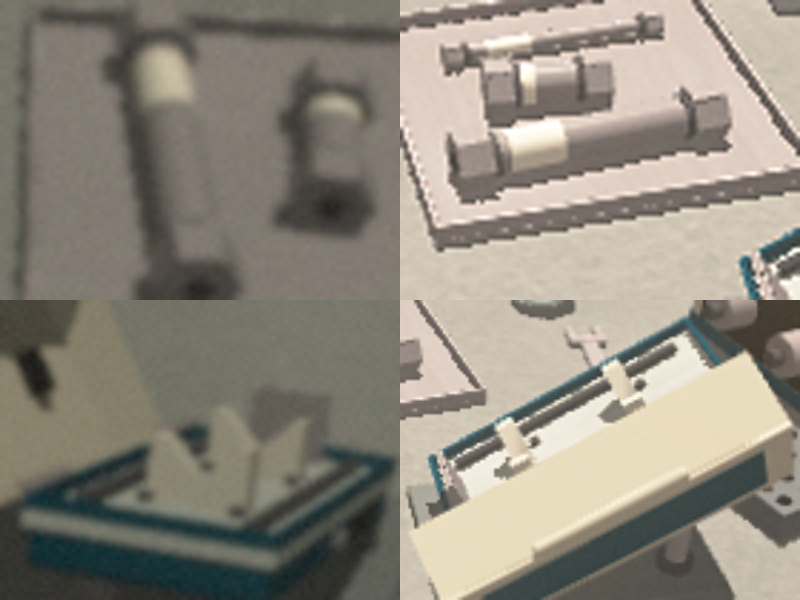

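The crop confirms the choice: a long thick steel tube with a paper band. Its fitting centres are at about (342,235) and (349,284) in the scene view, and (258,213) and (317,205) in the side view. I'll triangulate it and the saddles roughly, then go there with the wrist camera.

```bash
cat >> h.py <<'E'
def toolshift(P,Rt,s=None):
    "TCP target P, tool rotation Rt -> shift mm, turn rad"
    s=s or telemetry.read_state();R0=R.from_rotvec(s['orientation'])
    return np.round(R0.inv().apply(np.array(P)-s['tool_pos'])*1000,1),np.round((R0.inv()*R.from_matrix(Rt)).as_rotvec(),3)
def frame(x,y):
    x=x/np.linalg.norm(x);y=y-x*(x@y);y/=np.linalg.norm(y);return np.c_[x,y,np.cross(x,y)]
E
python3 - <<'E'
from h import *
c1=camera_params('scene');c2=camera_params('side')
for u,v in(((342,235),(258,213.5)),((349,284),(317,205.5))):print(tri(c1,u,c2,v),onz(c1,u,.022),onz(c2,v,.022))
# saddle arm tops: scene crop -> px (160+x/4, 215+(y-300)/4); side: (315+(x-400)*.35,185+(y-300)*.35)
S=lambda x,y:(160+x/4,215+(y-300)/4);D=lambda x,y:(315+(x-400)*.35,185+(y-300)*.35)
print('high+y',tri(c1,S(308,420),c2,D(618,366)))
print('high-y',tri(c1,S(163,432),c2,D(632,402)))
print('low-y',tri(c1,S(220,410),c2,D(520,460)))
s=telemetry.read_state();print(R.from_rotvec(s['orientation']).as_matrix().round(3))
c=camera_params('wrist');Rw=R.from_rotvec(np.ravel(c['rvec'])).as_matrix();R0=R.from_rotvec(s['orientation']).as_matrix()
o=-Rw.T@np.ravel(c['tvec']);print('cam in tool',R0.T@(o-s['tool_pos']),(R0.T@Rw.T).round(3))
Rt=frame(np.array([0,0,-1.]),np.array([-.02,-1,0]))
for P in([.47,.15,.28],):
  print(toolshift(P,Rt),toolshift(P,frame(np.array([0,0,-1.]),np.array([.02,1,0]))))
E
```

```text
[0.40632673 0.18961047 0.02598236] [0.39558982 0.19383341 0.022     ] [0.40851382 0.18877905 0.022     ]
[0.57359464 0.184123   0.01581485] [0.57454585 0.18655955 0.022     ] [0.56951674 0.16731011 0.022     ]
high+y [ 0.6208635  -0.06775568  0.15413397]
high-y [ 0.60776547 -0.12907195  0.14981968]
low-y [ 0.53311041 -0.11014562  0.10545896]
[[-0.     0.249  0.968]
 [-0.001  0.968 -0.249]
 [-1.    -0.001 -0.   ]]
cam in tool [-0.08199683 -0.00015605 -0.08225464] [[ 0.001 -0.294  0.956]
 [ 1.     0.    -0.001]
 [-0.     0.956  0.294]]
(array([  22.4, -337.3,  417.9]), array([2.91e+00, 2.00e-03, 0.00e+00])) (array([  22.4, -337.3,  417.9]), array([-0.232, -0.   ,  0.001]))
```

{"op": "step_arm", "data": {
  "commands": [
    {"xyz": [22,-318,413],"turn": [-0.23,0,0],"grip": 93},
    {"xyz": [22,-318,413],"turn": [-0.23,0,0],"grip": 93},
    {"xyz": [22,-318,413],"turn": [-0.23,0,0],"grip": 93},
    {"xyz": [22,-318,413],"turn": [-0.23,0,0],"grip": 93},
    {"xyz": [22,-318,413],"turn": [-0.23,0,0],"grip": 93},
    {"xyz": [22,-318,413],"turn": [-0.23,0,0],"grip": 93},
    {"xyz": [22,-318,413],"turn": [-0.23,0,0],"grip": 93},
    {"xyz": [22,-318,413],"turn": [-0.23,0,0],"grip": 93},
    {"xyz": [22,-318,413],"turn": [-0.23,0,0],"grip": 93},
    {"xyz": [22,-318,413],"turn": [-0.23,0,0],"grip": 93},
    {"xyz": [22,-318,413],"turn": [-0.23,0,0],"grip": 93}
  ]
}}

```text
t: 1.52
tool_pos: [0.4697, 0.1708, 0.2805]
orientation: [0.017, 1.571, -0.017]
force: [-1.0, 0.1, -0.0]
opening: 0.093
```

Run:
```python
from h import *
s=telemetry.read_state();c=camera_params('wrist');im=read_camera('wrist');np.save('w1.npy',im)
print(s['t'],s['tool_pos'],R.from_rotvec(s['orientation']).as_matrix().round(3))
save('w1',cv2.resize(im,(800,600)))
np.save('w1c.npy',c,allow_pickle=True)
```

```text
1.525 [0.4697327  0.17076233 0.28053948] [[-0.001  0.022  1.   ]
 [ 0.     1.    -0.022]
 [-1.     0.    -0.001]]
```

View pics/w1.png

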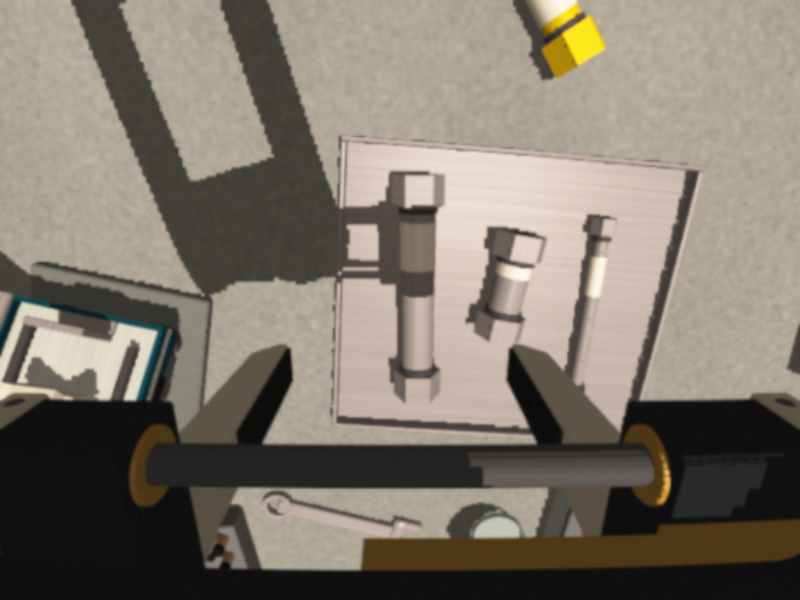

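Wrist view: the column's fittings are at (417,188) and (416,382), and the tube runs along column 417. The tray is clear on both sides and the cradle is at left.

Run:
```python
from h import *
c=np.load('w1c.npy',allow_pickle=True).item();im=np.load('w1.npy')
p=lambda u,v:(u*.7,v*.7)
for n,u,z in(('topend',(417,172),.03),('tubeTop',(418,209),.03),('t1',(418,225),.022),('t2',(415.5,355),.022),('tubebot',(416,366),.03),('botend',(416,402),.022),('trayTL',(340,137),.016),('trayTR',(699,168),.016),('trayBL',(334,424),.016)):print(n,onz(c,p(*u),z).round(4))
g=cv2.cvtColor(im,cv2.COLOR_RGB2GRAY)
for r in(215,245,252):print(r,g[r,268:320])
```

```text
topend [0.3937 0.1856 0.03  ]
tubeTop [0.4213 0.1861 0.03  ]
t1 [0.4348 0.1863 0.022 ]
t2 [0.5483 0.1832 0.022 ]
tubebot [0.5549 0.1832 0.03  ]
botend [0.5952 0.1832 0.022 ]
trayTL [0.3666 0.1272 0.016 ]
trayTR [0.3938 0.4117 0.016 ]
trayBL [0.6211 0.1057 0.016 ]
215 [190 192 191 193 192 193 194 192 183 149  93  73  70  83 102 119 132 141
 148 154 159 166 177 185 189 192 195 191 186 182 179 172 163 155 146 157
 190 200 199 200 198 199 199 198 198 198 197 197 197 198 197 198]
245 [185 187 186 186 185 186 187 186 183 161 102  70  72  81  98 117 131 142
 151 154 161 166 177 182 184 185 186 186 183 180 175 168 159 149 144 160
 182 190 190 189 190 192 191 191 191 189 191 189 189 191 190 192]
252 [185 187 183 164 101  71  72  72  70  70  71  69  68  80  99 118 130 142
 152 155 161 168 178 183 183 183 185 185 182 179 173 166 158 145 128 128
 174 187 188 188 189 190 190 188 188 188 188 189 190 189 190 189]
```

{"op": "step_arm", "data": {
  "commands": [
    {"xyz": [60,14.5,18.5],"turn": [0.005,0,0],"grip": 56},
    {"xyz": [60,14.5,18.5],"turn": [0.005,0,0],"grip": 56},
    {"xyz": [60,14.5,18.5],"turn": [0.005,0,0],"grip": 56},
    {"xyz": [60,14.5,18.5],"turn": [0.005,0,0],"grip": 56},
    {"xyz": [90,14.5,18.5],"turn": [0.005,0,0],"grip": 56},
    {"xyz": [120,14.5,18.5],"turn": [0.005,0,0],"grip": 56}
  ]
}}

```text
t: 2.33
tool_pos: [0.4904, 0.1847, 0.1628]
orientation: [0.022, 1.566, -0.02]
force: [-0.3, 0.1, -0.2]
opening: 0.0559
```

Run:
```python
from h import *
s=telemetry.read_state();c=camera_params('wrist');im=read_camera('wrist');np.save('w2.npy',im)
print(s['t'],s['tool_pos'],s['opening'],R.from_rotvec(s['orientation']).as_matrix().round(3)[:,2])
save('w2',im)
```

```text
2.325 [0.49036446 0.18465037 0.16281484] 0.0558949716346295 [ 1.    -0.027  0.005]
```

View pics/w2.png

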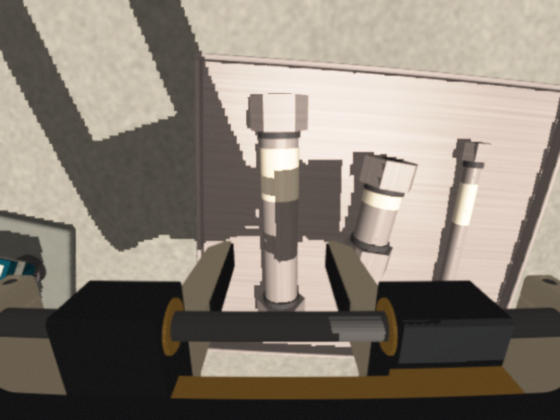

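Jaws straddle the tube (tube at column 280, pads at 233 and 328). I'll narrow the opening to clear the guard column, descend and grip.

{"op": "step_arm", "data": {
  "commands": [
    {"xyz": [0,0,-1],"turn": [0,0,0],"grip": 45},
    {"xyz": [0,0,-1],"turn": [0,0,0],"grip": 45},
    {"xyz": [30,0,-1],"turn": [0,0,0],"grip": 45},
    {"xyz": [55,0,-1],"turn": [0,0,0],"grip": 45},
    {"xyz": [69,0,-1],"turn": [0,0,0],"grip": 45},
    {"xyz": [69,0,-1],"turn": [0,0,0],"grip": 45},
    {"xyz": [69,0,-1],"turn": [0,0,0],"grip": 45},
    {"xyz": [69,0,-1],"turn": [0,0,0],"grip": 20},
    {"xyz": [69,0,-1],"turn": [0,0,0],"grip": 20},
    {"xyz": [69,0,-1],"turn": [0,0,0],"grip": 20},
    {"xyz": [69,0,-1],"turn": [0,0,0],"grip": 20}
  ],
  "force": 40
}}

```text
t: 3.75
tool_pos: [0.4885, 0.1847, 0.0925]
orientation: [0.022, 1.57, -0.021]
force: [-1.7, 1.0, 6.1]
opening: 0.0271
```

{"op": "step_arm", "data": {
  "commands": [
    {"xyz": [-15,0,0],"turn": [0,0,0],"grip": 20},
    {"xyz": [-50,0,0],"turn": [0,0,0],"grip": 20},
    {"xyz": [-100,0,0],"turn": [0,0,0],"grip": 20},
    {"xyz": [-150,0,0],"turn": [0,0,0],"grip": 20},
    {"xyz": [-200,0,0],"turn": [0,0,0],"grip": 20},
    {"xyz": [-250,0,0],"turn": [0,0,0],"grip": 20},
    {"xyz": [-250,0,0],"turn": [0,0,0],"grip": 20},
    {"xyz": [-250,0,0],"turn": [0,0,0],"grip": 20}
  ]
}}

```text
t: 4.75
tool_pos: [0.4874, 0.1841, 0.3401]
orientation: [0.021, 1.573, -0.022]
force: [-0.7, -0.2, -6.0]
opening: 0.0272
```

Run:
```python
from h import *
s=telemetry.read_state();im=read_camera('wrist');d=read_camera('side')
print(s['t'],s['tool_pos'],s['opening'],s['force'],R.from_rotvec(s['orientation']).as_matrix().round(3))
# reach test of carried pose later
save('w3',np.vstack([np.hstack([im[:300,:400],d[100:400,160:560]]),np.hstack([cv2.resize(im[180:330,180:380],(400,300)),cv2.resize(d[175:295,300:460],(400,300))])]))
```

```text
4.75 [0.48735556 0.18406455 0.3400521 ] 0.027230272161333394 [-0.74636813 -0.18228629 -5.97790287] [[-0.002  0.027  1.   ]
 [-0.001  1.    -0.027]
 [-1.    -0.001 -0.002]]
```

View pics/w3.png

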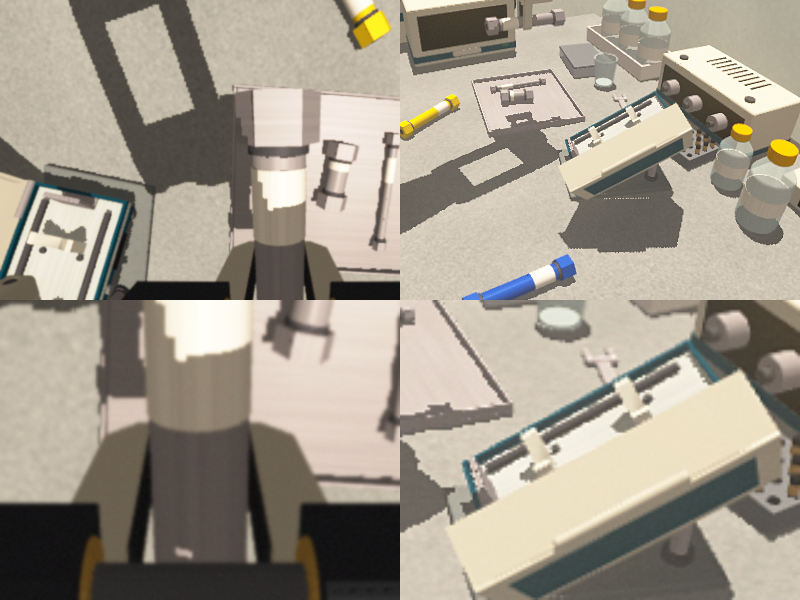

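Column is held firmly and level, and the other two are undisturbed. I'll move so the wrist camera sees the cradle beside the held column.

{"op": "step_arm", "data": {
  "commands": [
    {"xyz": [-30,-131,117],"turn": [0,0,0],"grip": 20},
    {"xyz": [-30,-131,117],"turn": [0,0,0],"grip": 20},
    {"xyz": [-30,-131,117],"turn": [0,0,0],"grip": 20},
    {"xyz": [-30,-131,117],"turn": [0,0,0],"grip": 20},
    {"xyz": [-30,-131,117],"turn": [0,0,0],"grip": 20},
    {"xyz": [-30,-131,117],"turn": [0,0,0],"grip": 20}
  ]
}}

```text
t: 5.6
tool_pos: [0.6007, 0.0513, 0.3705]
orientation: [0.02, 1.573, -0.02]
force: [-0.5, 0.4, -5.3]
opening: 0.0273
```

Run:
```python
from h import *
s=telemetry.read_state();c=camera_params('wrist');im=read_camera('wrist');np.save('w4.npy',im);np.save('w4c.npy',c,allow_pickle=True)
print(s['t'],s['tool_pos'])
uv=proj(c,[.576,-.089,.13]);print(uv)
x=int(max(0,min(360,uv[0]-100)));y=int(max(0,uv[1]-75));y=min(y,270);x=max(0,x)
print(x,y);save('w4',cv2.resize(im[y:y+150,x:x+200],(800,600),interpolation=cv2.INTER_CUBIC))
```

```text
5.6 [0.60065621 0.05126436 0.37053147]
[152.10087731 173.30547085]
52 98
```

View pics/w4.png

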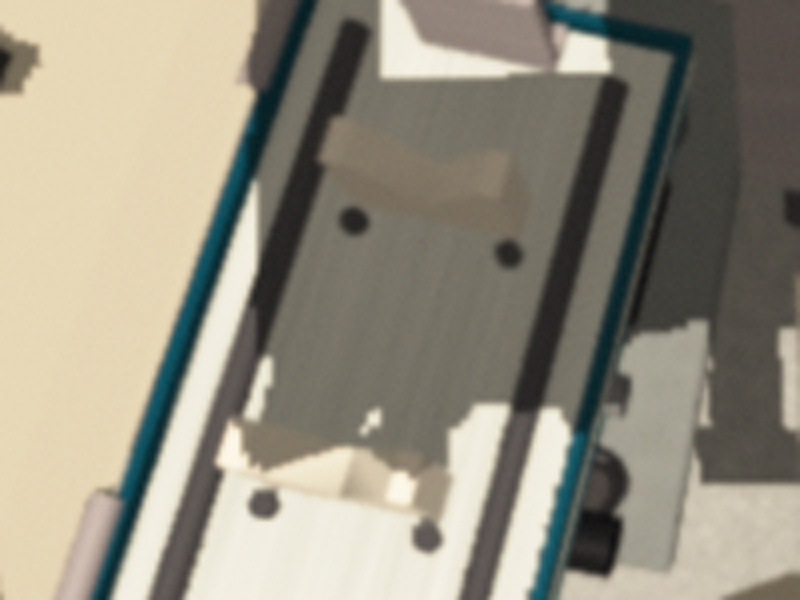

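The picture shows the low saddle at crop (425,175), the high saddle at (335,470), the stop plate at (480,30) and the rim's low +y corner at (690,40). I'll take one wider, brightened crop for exact corner points.

Run:
```python
from h import *
im=np.load('w4.npy')[70:270,60:260]
a=cv2.resize(im,(600,600),interpolation=cv2.INTER_CUBIC)
a=(255*(a/255.)**.6).astype(np.uint8);save('w4b',a)
```

```text
(no output)
```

View pics/w4b.png

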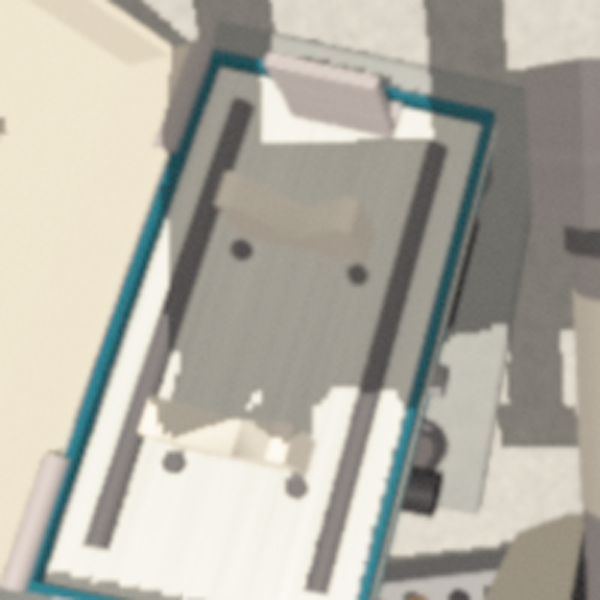

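```bash
cat > fit.py <<'E'
from h import *
from scipy.optimize import least_squares
c=np.load('w4c.npy',allow_pickle=True).item()
pts=[((215,52),(-115,-62,-24)),((495,110),(-115,62,-24)),((32,592),(115,-62,-24)),((265,55),(-97,-22,8)),((378,75),(-97,22,8)),((395,133),(-95,22,-32)),
((228,172),(-52,-26,0)),((215,205),(-38,-26,0)),((155,400),(38,-26,0)),((140,432),(52,-26,0)),((355,197),(-52,26,0))]
def cr(h):
    ux=np.array([np.cos(h)*np.cos(np.pi/6),np.sin(h)*np.cos(np.pi/6),.5]);uy=np.array([-np.sin(h),np.cos(h),0])
    return np.c_[ux,uy,np.cross(ux,uy)]
def f(p):
    z=p[3] if len(p)>3 else .13
    return np.ravel([proj(c,np.array([p[0],p[1],z])+cr(p[2])@np.array(P)/1000)-(np.array(u)/3+[60,70]) for u,P in pts])
if __name__=='__main__':
    for p0 in([.576,-.089,-.22],[.576,-.089,-.22,.13]):
        r=least_squares(f,p0,loss='soft_l1');print(r.x.round(4));print(f(r.x).reshape(-1,2).round(1).tolist())
E
python3 fit.py
```

```text
[ 0.5761 -0.0963 -0.2261]
[[-2.5, -1.3], [0.0, -1.3], [-1.6, 0.2], [-0.3, 1.2], [-0.4, 2.1], [-0.2, 1.7], [-0.2, -0.5], [0.6, -0.4], [0.4, -1.5], [1.5, 0.4], [2.3, 0.1]]
[ 0.5761 -0.0964 -0.226   0.1298]
[[-2.5, -1.3], [-0.0, -1.2], [-1.5, 0.2], [-0.3, 1.3], [-0.5, 2.2], [-0.2, 1.7], [-0.2, -0.5], [0.6, -0.4], [0.4, -1.5], [1.5, 0.4], [2.3, 0.1]]
```

```bash
cat >> fit.py <<'E'
O=np.array([.5761,-.0963,.1299]);C=cr(-.226);RT=np.c_[-C[:,2],C[:,1],C[:,0]]
def tgt(x,h,y=0,d=70.5):return O+C@np.array([x,y,d+h])/1000
E
python3 - <<'E'
from fit import *
for h in(100,):print(tgt(7,h),toolshift(tgt(7,h),RT))
E
```

```text
[ 0.49892588 -0.07855551  0.28105733] (array([  90.1, -132.4,  -98.4]), array([ 0.196, -0.523, -0.053]))
```

{"op": "step_arm", "data": {
  "commands": [
    {"xyz": [0,-40,-30],"turn": [0.065,-0.174,-0.018],"grip": 20},
    {"xyz": [30,-80,-60],"turn": [0.13,-0.349,-0.035],"grip": 20},
    {"xyz": [60,-110,-80],"turn": [0.196,-0.523,-0.053],"grip": 20},
    {"xyz": [90,-132,-98],"turn": [0.196,-0.523,-0.053],"grip": 20},
    {"xyz": [90,-132,-98],"turn": [0.196,-0.523,-0.053],"grip": 20},
    {"xyz": [90,-132,-98],"turn": [0.196,-0.523,-0.053],"grip": 20},
    {"xyz": [90,-132,-98],"turn": [0.196,-0.523,-0.053],"grip": 20}
  ]
}}

```text
t: 6.52
tool_pos: [0.5016, -0.0786, 0.2846]
orientation: [0.118, 1.038, -0.205]
force: [-0.1, -0.1, -4.1]
opening: 0.0273
```

Run:
```python
from fit import *
s=telemetry.read_state();print(s['t'],s['tool_pos'],s['force'])
for h in(100,20,0):print(h,toolshift(tgt(7,h),RT))
c2=camera_params('side');c1=camera_params('scene')
d=read_camera('side');e=read_camera('scene')
for im,c,n in((d,c2,'side'),(e,c1,'scene')):
  for x in(-95+7,7,95+7):print(n,x,proj(c,O+C@np.array([x,0,100])/1000).round(0))
save('p1',np.hstack([cv2.resize(d[120:300,290:470],(400,400)),cv2.resize(e[130:310,120:300],(400,400))]))
```

```text
6.525 [ 0.501599   -0.07855223  0.28464313] [-0.1366947  -0.14545039 -4.08687213]
100 (array([ 1.8, -0.6, -4.1]), array([0.   , 0.005, 0.   ]))
20 (array([81.8, -0.6, -4.4]), array([0.   , 0.005, 0.   ]))
0 (array([101.8,  -0.6,  -4.5]), array([0.   , 0.005, 0.   ]))
side -88 [314. 211.]
side 7 [355. 187.]
side 102 [399. 162.]
scene -88 [235. 197.]
scene 7 [223. 199.]
scene 102 [207. 201.]
```

View pics/p1.png

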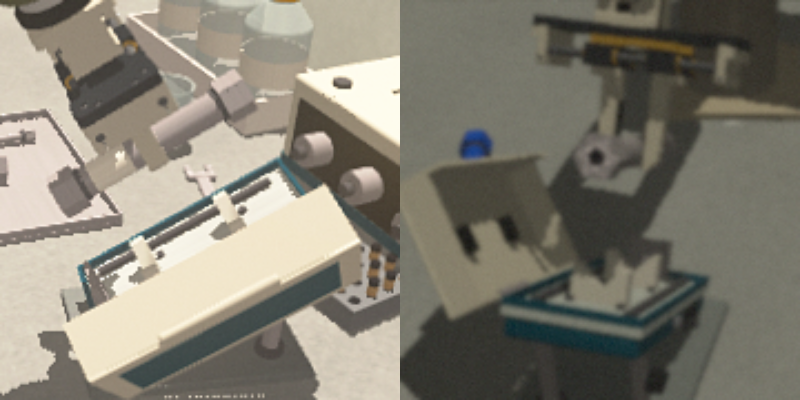

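Side and scene views show the held column parallel above the groove. Its high end face is at scene (209,201) against (207,201) predicted, so the cradle fit agrees. Lowering now.

{"op": "step_arm", "data": {
  "commands": [
    {"xyz": [25,-0.6,-4.3],"turn": [0,0.005,0],"grip": 20},
    {"xyz": [50,-0.6,-4.3],"turn": [0,0.005,0],"grip": 20},
    {"xyz": [70,-0.6,-4.3],"turn": [0,0.005,0],"grip": 20},
    {"xyz": [85,-0.6,-4.3],"turn": [0,0.005,0],"grip": 20},
    {"xyz": [92,-0.6,-4.3],"turn": [0,0.005,0],"grip": 20},
    {"xyz": [92,-0.6,-4.3],"turn": [0,0.005,0],"grip": 20},
    {"xyz": [92,-0.6,-4.3],"turn": [0,0.005,0],"grip": 20}
  ]
}}

```text
t: 7.5
tool_pos: [0.5415, -0.0892, 0.2008]
orientation: [0.119, 1.045, -0.206]
force: [-0.7, -0.6, -5.3]
opening: 0.027
```

Run:
```python
from fit import *
s=telemetry.read_state();print(s['t'],s['tool_pos'],s['force'],s['wrist_torque'])
for h in(0,):print(h,toolshift(tgt(7,h),RT))
```

```text
7.5 [ 0.54148305 -0.08921194  0.20084833] [-0.66554531 -0.6068439  -5.26817966] [1.51028212e-01 7.17600516e-01 2.16282982e-04]
0 (array([8.6, 0.9, 2.1]), array([-0.001, -0.003,  0.001]))
```

{"op": "step_arm", "data": {
  "commands": [
    {"xyz": [3,0.5,1],"turn": [0,0,0],"grip": 20},
    {"xyz": [6,0.5,1],"turn": [0,0,0],"grip": 20},
    {"xyz": [7,0.5,1],"turn": [0,0,0],"grip": 20},
    {"xyz": [7,0.5,1],"turn": [0,0,0],"grip": 20},
    {"xyz": [7,0.5,1],"turn": [0,0,0],"grip": 20}
  ]
}}

```text
t: 8.12
tool_pos: [0.5456, -0.0899, 0.1947]
orientation: [0.119, 1.046, -0.207]
force: [-0.9, -1.1, -2.4]
opening: 0.0274
```

Run:
```python
from fit import *
s=telemetry.read_state();print(s['t'],s['tool_pos'],s['force'],s['wrist_torque'])
for h in(0,):print(h,toolshift(tgt(7,h),RT))
```

```text
8.125 [ 0.54555085 -0.0899318   0.19465578] [-0.88116418 -1.11802906 -2.36640072] [-0.12650012  0.6430698  -0.23558396]
0 (array([1.2, 0.6, 1.6]), array([-0.001, -0.003,  0.001]))
```

{"op": "step_arm", "data": {
  "commands": [
    {"xyz": [1,0.3,0],"turn": [0,0,0],"grip": 20},
    {"xyz": [2,0.3,0],"turn": [0,0,0],"grip": 20},
    {"xyz": [2,0.3,0],"turn": [0,0,0],"grip": 20},
    {"xyz": [2,0.3,0],"turn": [0,0,0],"grip": 20}
  ]
}}

```text
t: 8.62
tool_pos: [0.5465, -0.0907, 0.194]
orientation: [0.119, 1.046, -0.208]
force: [-15.8, -5.5, 9.8]
opening: 0.0272
```

Run:
```python
from fit import *
s=telemetry.read_state();print(s['t'],s['tool_pos'],s['force'],s['wrist_torque'])
for h in(0,):print(h,toolshift(tgt(7,h),RT))
```

```text
8.625 [ 0.54654283 -0.09070613  0.19400421] [-15.78512808  -5.5435032    9.76889694] [-0.69962693  1.70895827 -1.05404523]
0 (array([0. , 1.2, 1. ]), array([-0.001, -0.003,  0.003]))
```

Firm contact in the V-saddles at the expected height. Releasing gently.

{"op": "step_arm", "data": {
  "commands": [
    {"xyz": [-0.5,-0.5,0],"turn": [0,0,0],"grip": 29},
    {"xyz": [-0.5,-1,0],"turn": [0,0,0],"grip": 32},
    {"xyz": [-0.5,-1,0],"turn": [0,0,0],"grip": 38},
    {"xyz": [-0.5,-1,0],"turn": [0,0,0],"grip": 46},
    {"xyz": [-0.5,-1,0],"turn": [0,0,0],"grip": 46},
    {"xyz": [-0.5,-1,0],"turn": [0,0,0],"grip": 46},
    {"xyz": [-0.5,-1,0],"turn": [0,0,0],"grip": 46},
    {"xyz": [-0.5,-1,0],"turn": [0,0,0],"grip": 46}
  ]
}}

```text
t: 9.62
tool_pos: [0.546, -0.0906, 0.1931]
orientation: [0.119, 1.046, -0.206]
force: [-0.3, -0.1, -0.2]
opening: 0.0458
```

{"op": "step_arm", "data": {
  "commands": [
    {"xyz": [-20,0,0],"turn": [0,0,0],"grip": 46},
    {"xyz": [-60,0,0],"turn": [0,0,0],"grip": 46},
    {"xyz": [-110,0,0],"turn": [0,0,0],"grip": 46},
    {"xyz": [-150,0,0],"turn": [0,0,0],"grip": 46},
    {"xyz": [-150,0,0],"turn": [0,0,0],"grip": 46},
    {"xyz": [-150,0,0],"turn": [0,0,0],"grip": 46}
  ]
}}

```text
t: 10.38
tool_pos: [0.4734, -0.0737, 0.3228]
orientation: [0.119, 1.046, -0.206]
force: [-0.9, -0.7, 0.1]
opening: 0.0458
```

Run:
```python
from fit import *
s=telemetry.read_state();print(s['t'],s['tool_pos'],s['force'],s['q'])
c=camera_params('wrist');w=read_camera('wrist');np.save('w5.npy',w);np.save('w5c.npy',c,allow_pickle=True)
d=read_camera('side')
for x in(-95,-71,71,95):print(x,proj(c,O+C@np.array([x,0,0])/1000).round(1))
save('p2',np.vstack([np.hstack([cv2.resize(w,(800,600))[:450]]),np.hstack([cv2.resize(d[190:270,310:450],(400,150)),cv2.resize(read_camera('scene')[200:300,120:270],(400,150))])]))
```

```text
10.375 [ 0.47340088 -0.07372562  0.32280054] [-0.91984378 -0.67356257  0.10103183] [-0.2763188  -0.65834135  2.17692296  0.02680941  1.1039735  -1.62536565]
-95 [280.9  95.6]
-71 [280.9 121.5]
71 [280.8 253.8]
95 [280.8 272.9]
```

View pics/p2.png

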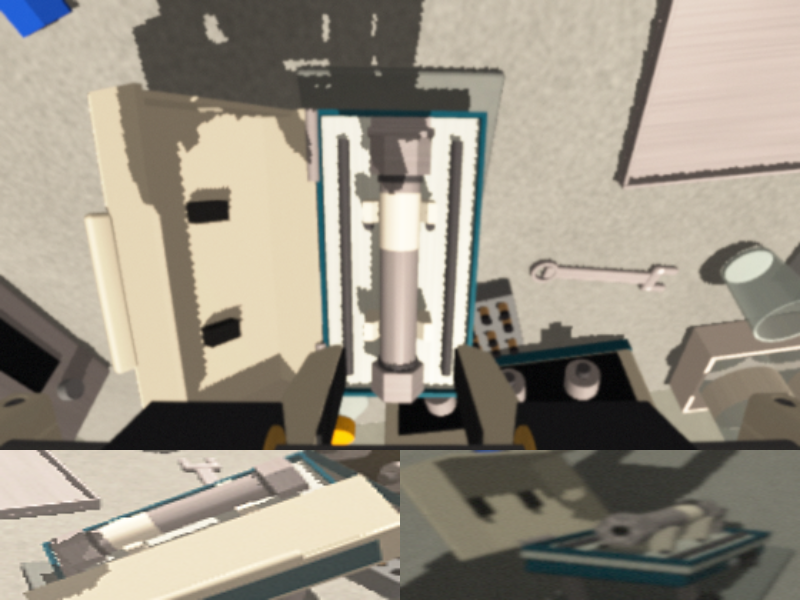

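The column lies in the groove: tube centred at u=280 (predicted 281), low fitting edge at row 125, high one at row 256, and the low end at the stop. Next: numeric seat check, lid angle, and planning the lid push.

```bash
cat >> fit.py <<'E'
def lid(x,y,z,a):return O+C@np.array([x,-62+y*np.cos(a)-z*np.sin(a),-24+y*np.sin(a)+z*np.cos(a)])/1000
E
python3 - <<'E'
from fit import *
c=np.load('w5c.npy',allow_pickle=True).item();w=np.load('w5.npy')
for P in((-71,0,18),(-71,0,14),(71,0,14),(71,0,18),(95,0,18),(95,0,-15)):print(P,proj(c,O+C@np.array(P)/1000).round(1))
g=cv2.cvtColor(w,cv2.COLOR_RGB2GRAY);print(g[85:135,280]);print(g[248:290,280])
for a in np.arange(2,2.35,.05):print(a.round(2),[ (proj(c,lid(x,137,54,a))/.7).round(0).tolist() for x in(-50,50)],(C.T@(lid(0,137,54,a)-O)*1000).round())
E
```

```text
(-71, 0, 18) [280.9 121.9]
(-71, 0, 14) [280.9 121.8]
(71, 0, 14) [280.8 259.6]
(71, 0, 18) [280.8 261.3]
(95, 0, 18) [280.8 281.3]
(95, 0, -15) [280.7 266.5]
[ 90  91  94  93  91  93  92  88  86  85  88  94 132 185 195 191 187 175
 147 136 132 122 104  97  93  94  93  89  88  88  89  87  89  88  89  90
  86  71  50  43  39  42  57  74  86  91 107 148 183 204]
[221 221 222 221 222 221 209 152  99  98  89  67  70 126 187 213 216 217
 218 219 217 216 217 216 217 221 217 215 215 215 216 217 211 172  92  28
  10   8  10  10   9  10]
2.0 [[87.0, 220.0], [122.0, 387.0]] [   0. -168.   78.]
2.05 [[85.0, 219.0], [120.0, 383.0]] [   0. -173.   73.]
2.1 [[84.0, 218.0], [118.0, 378.0]] [   0. -178.   67.]
2.15 [[84.0, 217.0], [117.0, 374.0]] [   0. -182.   61.]
2.2 [[85.0, 215.0], [117.0, 370.0]] [  -0. -186.   55.]
2.25 [[86.0, 214.0], [117.0, 365.0]] [   0. -190.   49.]
2.3 [[88.0, 213.0], [118.0, 361.0]] [  -0. -194.   42.]
2.35 [[90.0, 212.0], [120.0, 357.0]] [  -0. -197.   36.]
```

Seat check agrees within about 1–2 mm (edges at rows 122/261/281 against 122/260/281 predicted), and the lid is at about 2.2 rad. I'll close the fingers and use them as a pusher, keeping the current orientation (tool x = -z of the cradle).

```bash
cat >> fit.py <<'E'
def tcp():return (C.T@(telemetry.read_state()['tool_pos']-O)*1000).round(1)
E
python3 - <<'E'
from fit import *
t=tcp();print('tcp in cradle',t)
# finger-tip centre path (y,z) -> TCP z = tip+84
for a in(2.2,2.0,1.8,1.6,1.4,1.2,1.0,.8,.6,.4,.2,.1,0):
    L=np.array([-62,-24])+[137*np.cos(a)-54*np.sin(a),137*np.sin(a)+54*np.cos(a)]
    s=107;Q=np.array([-62,-24])+[s*np.cos(a)-54*np.sin(a),s*np.sin(a)+54*np.cos(a)]
    p=(L[0]-17.5,L[1]-30) if a>1.57 else (Q[0]-17.5,Q[1])
    print(a,np.round([p[0],p[1]+84]),'shift from now x,y',np.round([t[2]-p[1]-84,p[0]-t[1]]))
E
```

```text
tcp in cradle [  4.5  -1.  218.5]
2.2 [-204.  109.] shift from now x,y [ 110. -203.]
2.0 [-186.  132.] shift from now x,y [  86. -185.]
1.8 [-163.  151.] shift from now x,y [  67. -162.]
1.6 [-137.  165.] shift from now x,y [  53. -136.]
1.4 [-115.  175.] shift from now x,y [  44. -114.]
1.2 [-91. 179.] shift from now x,y [ 39. -90.]
1.0 [-67. 179.] shift from now x,y [ 39. -66.]
0.8 [-44. 174.] shift from now x,y [ 44. -43.]
0.6 [-22. 165.] shift from now x,y [ 54. -21.]
0.4 [ -2. 151.] shift from now x,y [67. -1.]
0.2 [ 15. 134.] shift from now x,y [84. 16.]
0.1 [ 22. 124.] shift from now x,y [94. 23.]
0 [ 28. 114.] shift from now x,y [104.  28.]
```

{"op": "step_arm", "data": {
  "commands": [
    {"xyz": [0,-60,-8],"turn": [0,0,0],"grip": 0},
    {"xyz": [0,-120,-8],"turn": [0,0,0],"grip": 0},
    {"xyz": [0,-180,-8],"turn": [0,0,0],"grip": 0},
    {"xyz": [0,-240,-8],"turn": [0,0,0],"grip": 0},
    {"xyz": [0,-240,-8],"turn": [0,0,0],"grip": 0},
    {"xyz": [0,-240,-8],"turn": [0,0,0],"grip": 0},
    {"xyz": [0,-240,-8],"turn": [0,0,0],"grip": 0}
  ]
}}

```text
t: 11.4
tool_pos: [0.4131, -0.3045, 0.3189]
orientation: [0.119, 1.047, -0.204]
force: [-0.8, 0.0, 0.6]
opening: 0.0005
```

Run:
```python
from fit import *
s=telemetry.read_state();print(tcp(),s['opening'],s['q'],s['t'],toolshift(s['tool_pos'],RT)[1])
```

```text
[  -2.7 -239.5  219.8] 0.0005387424554694358 [-0.92067898 -0.4832084   2.07167479  0.35375691  1.16344321 -2.34270971] 11.4 [ 0.    -0.004 -0.001]
```

{"op": "step_arm", "data": {
  "commands": [
    {"xyz": [50,5,0],"turn": [0,0,0],"grip": 0},
    {"xyz": [108,8,0],"turn": [0,0,0],"grip": 0},
    {"xyz": [111,20,0],"turn": [0,0,0],"grip": 0},
    {"xyz": [111,35,0],"turn": [0,0,0],"grip": 0},
    {"xyz": [100,46,0],"turn": [0,0,0],"grip": 0},
    {"xyz": [88,57,0],"turn": [0,0,0],"grip": 0},
    {"xyz": [78,68,0],"turn": [0,0,0],"grip": 0},
    {"xyz": [69,80,0],"turn": [0,0,0],"grip": 0},
    {"xyz": [62,93,0],"turn": [0,0,0],"grip": 0},
    {"xyz": [55,106,0],"turn": [0,0,0],"grip": 0},
    {"xyz": [55,106,0],"turn": [0,0,0],"grip": 0}
  ]
}}

```text
t: 12.78
tool_pos: [0.4637, -0.2081, 0.2746]
orientation: [0.116, 1.042, -0.206]
force: [-0.2, -0.1, -0.4]
opening: 0.0003
```

Run:
```python
from fit import *
s=telemetry.read_state();print(tcp(),s['force'],s['t'])
d=read_camera('side');e=read_camera('scene')
save('p3',np.hstack([cv2.resize(d[100:300,290:490],(400,400)),cv2.resize(e[110:310,100:300],(400,400))]))
```

```text
[  -0.8 -134.1  167.5] [-0.17604409 -0.13495129 -0.43926801] 12.775
```

View pics/p3.png

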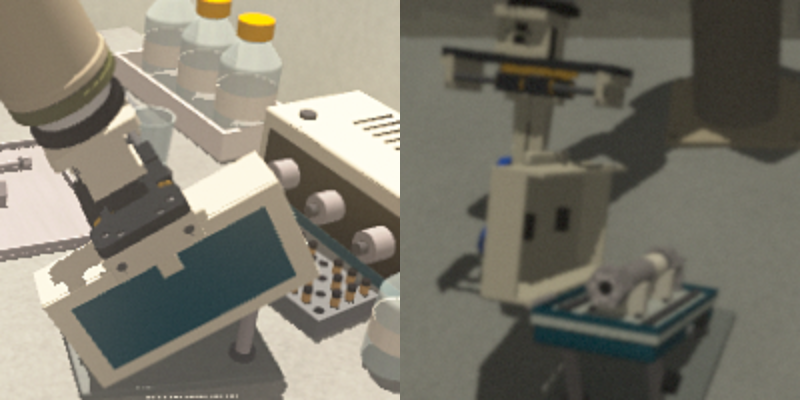

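Lid now stands near vertical, with the finger in front of its outer face (side view) and the column undisturbed (scene view). Continuing over the top.

{"op": "step_arm", "data": {
  "commands": [
    {"xyz": [-4,13,0],"turn": [0,0,0],"grip": 0},
    {"xyz": [-7,25,0],"turn": [0,0,0],"grip": 0},
    {"xyz": [-10,37,0],"turn": [0,0,0],"grip": 0},
    {"xyz": [-12,49,0],"turn": [0,0,0],"grip": 0},
    {"xyz": [-12,61,0],"turn": [0,0,0],"grip": 0},
    {"xyz": [-11,72,0],"turn": [0,0,0],"grip": 0},
    {"xyz": [-9,84,0],"turn": [0,0,0],"grip": 0},
    {"xyz": [-5,95,0],"turn": [0,0,0],"grip": 0},
    {"xyz": [0,106,0],"turn": [0,0,0],"grip": 0},
    {"xyz": [4,116,0],"turn": [0,0,0],"grip": 0},
    {"xyz": [4,116,0],"turn": [0,0,0],"grip": 0}
  ]
}}

```text
t: 14.25
tool_pos: [0.491, -0.0953, 0.2669]
orientation: [0.119, 1.048, -0.205]
force: [0.4, 0.0, -1.2]
opening: 0.0008
```

Run:
```python
from fit import *
s=telemetry.read_state();print(tcp(),s['force'],s['t'])
```

```text
[ -3.5 -18.1 160.2] [ 0.38796436  0.03057555 -1.17563819] 14.25
```

{"op": "step_arm", "data": {
  "commands": [
    {"xyz": [6,10,0],"turn": [0,0,0],"grip": 0},
    {"xyz": [12,18,0],"turn": [0,0,0],"grip": 0},
    {"xyz": [20,26,0],"turn": [0,0,0],"grip": 0},
    {"xyz": [28,33,0],"turn": [0,0,0],"grip": 0},
    {"xyz": [34,38,0],"turn": [0,0,0],"grip": 0},
    {"xyz": [40,42,0],"turn": [0,0,0],"grip": 0},
    {"xyz": [44,45,0],"turn": [0,0,0],"grip": 0},
    {"xyz": [46,46,0],"turn": [0,0,0],"grip": 0},
    {"xyz": [46,46,0],"turn": [0,0,0],"grip": 0}
  ]
}}

```text
t: 15.38
tool_pos: [0.5235, -0.0568, 0.2276]
orientation: [0.119, 1.048, -0.207]
force: [-0.2, 0.1, -0.2]
opening: 0.0007
```

Run:
```python
from fit import *
s=telemetry.read_state();print(tcp(),s['force'],C.T@s['force'],s['t'])
```

```text
[ -3.3  26.7 114.6] [-0.19962003  0.12541787 -0.23550373] [-0.3105703   0.0774975  -0.09262843] 15.375
```

Tip is at the shut height with no resistance yet, so I'll press on until the force rises.

{"op": "step_arm", "data": {
  "commands": [
    {"xyz": [1,0,0],"turn": [0,0,0],"grip": 0},
    {"xyz": [2,0,0],"turn": [0,0,0],"grip": 0},
    {"xyz": [3,0,0],"turn": [0,0,0],"grip": 0},
    {"xyz": [3,0,0],"turn": [0,0,0],"grip": 0}
  ]
}}

```text
t: 15.88
tool_pos: [0.5243, -0.0569, 0.2271]
orientation: [0.119, 1.049, -0.206]
force: [-34.2, 7.5, 28.4]
opening: 0.0007
```

Run:
```python
from fit import *
s=telemetry.read_state();print(tcp(),C.T@s['force'],s['t'])
```

```text
[ -2.8  26.8 113.8] [-16.11114891  -0.39006253  42.06005693] 15.875
```

Hard stop at fingertip z = 29.8 mm, against 30 mm expected for a shut lid. Retreating and checking.

{"op": "step_arm", "data": {
  "commands": [
    {"xyz": [-15,0,0],"turn": [0,0,0],"grip": 0},
    {"xyz": [-60,0,0],"turn": [0,0,0],"grip": 0},
    {"xyz": [-120,0,0],"turn": [0,0,0],"grip": 0},
    {"xyz": [-150,0,0],"turn": [0,0,0],"grip": 0},
    {"xyz": [-150,0,0],"turn": [0,0,0],"grip": 0},
    {"xyz": [-150,0,0],"turn": [0,0,0],"grip": 0},
    {"xyz": [-150,0,0],"turn": [0,0,0],"grip": 0}
  ]
}}

```text
t: 16.75
tool_pos: [0.4525, -0.0403, 0.3534]
orientation: [0.12, 1.05, -0.206]
force: [-0.3, -0.3, -0.2]
opening: 0.0006
```

Run:
```python
from fit import *
s=telemetry.read_state();print(tcp(),s['force'],s['t'])
d=read_camera('side');e=read_camera('scene')
for n in('side','scene'):
  c=camera_params(n);print(n,[[proj(c,lid(x,137,54,a)).round(0).tolist() for x in(-50,50)] for a in(0,.06,.15)])
save('p4',np.hstack([cv2.resize(d[120:300,290:470],(400,400)),cv2.resize(e[190:310,140:260],(400,400))]))
```

```text
[ -3.5  26.9 260.1] [-0.32623696 -0.26015128 -0.17970081] 16.75
side [[[337.0, 206.0], [377.0, 183.0]], [[336.0, 204.0], [376.0, 181.0]], [[334.0, 202.0], [375.0, 179.0]]]
scene [[[260.0, 234.0], [249.0, 240.0]], [[259.0, 231.0], [248.0, 236.0]], [[257.0, 225.0], [246.0, 230.0]]]
```

View pics/p4.png

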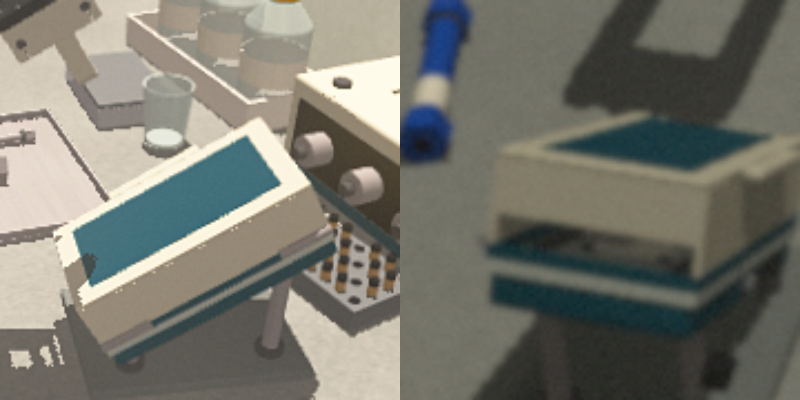

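Lid is shut: its lip corner is at scene (249,240), matching angle 0, and the arm is clear. Handing in.

```bash
python3 -c "
from h import *
print(robot.close_job())"
```

```text
the job is handed in; nothing more can be done
None
```

I loaded the big column into both saddles against the end stop and let go of it there. I then pushed the lid shut with the closed fingers and handed the job in at about 17 s.

- **Seating:** before I shut the lid, the wrist picture showed the column centred in the groove. Its fitting edges were at rows 122, 261 and 281, against 122, 260 and 281 predicted, so within about 1–2 mm of its place.
- **Lid:** the push ended on a hard stop with the fingertips at 29.8 mm, against 30 mm expected for a shut lid. The last picture has the lip corner where angle 0 puts it. The final press on the lid was 42 N, through the fingers.
- **Other columns:** both were undisturbed right after the lift, and nothing went near the tray after that. I did not measure them again at the end.
- **Not checked:** the column can't be seen under the shut lid, so its final position is inferred from the lid closing fully over it.

No check failed or disagreed.

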